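# Seat a culture dish in the three-point nest of a colony-counting stage

## Task

Slide the culture dish that lies on the counting stage into its nest: gently push it along the plate, without lifting it off the plate, past the spring roller until it sits snugly against both steel posts with the roller holding it from behind. Leave it there, and leave the spare dishes on the bench alone.

Things in the scene. Friction and masses are not known exactly. Their poses are not given: they have to be found in the camera images.
- stage: fixed counting stage: low grey box with a flat dark steel top, 210 (its x) x 150 (its y) mm, top 25 mm above the bench. Origin: centre of its underside. Its x axis is the loading direction (push along +x), z up. Two thin bright lines along x, 61 mm apart, mark the loading lane; the nest is in the +x half. An aluminium plunger block, 16 mm high, 44 x 26 mm, stands at x 31, y 56 mm
- nest_center (a point): the point on the plate's top over which the dish is centred when home, in the middle of a white gridded round window of 49 mm; stage frame x 50, y 0, z 25 mm; axes as the stage's. A slippery white plastic guide strip, 5 mm high and 7 mm wide, runs along x on the right of the way in: its inner edge lies at y -29 from x -40 to -6 mm of this point, flared outward 0.5 rad from there back to x -58
- culture_dish: the dish to be seated: clear round flat petri dish with small specks, 57 mm in diameter, 12 mm high, about 30 g, lying flat on the stage's plate in the -x half (85 to 115 mm short of the nest centre, up to 25 mm to either side). Origin: centre of its underside; z up. Its plastic cracks if pushed with more than 30 N; 10 N is enough
- front_post: fixed upright steel post, 10 mm in diameter, 15.5 mm high above the plate, at the far end of the nest: nest centre + (31.5, 11.5) mm in the stage's x, y. Origin: centre of its foot, on the plate
- side_post: fixed upright steel post, same size, at the right side of the nest: nest centre + (1.8, -33.5) mm in the stage's x, y. Origin: centre of its foot, on the plate
- roller_axis (a point): centre, 7 mm above the plate, of the freely turning roller in a small steel fork (roller 10 mm in diameter, 2 to 12 mm above the plate) at the nose of the spring plunger; without a dish it stands at nest centre + (-19, 24.5) mm in the stage's x, y and it yields along the stage's +y only
- plunger (a joint): slide of the spring plunger in m: 0 fully out, up to 0.0125 as the roller is pushed back along the stage's +y; about 0.0026 with the dish home, 0.009 as its widest part passes. Spring: 1.75 N at 0, 250 N/m. Once the dish's centre is past the roller the spring draws it on into the nest
- petri_1: spare dish on the bench, 57 mm in diameter, 12 mm high, the lower of a stack of two, to be left alone. Origin: centre of its underside
- petri_2: spare dish, the upper of the stack, to be left alone. Origin: centre of its underside
Mind the look-alikes: they are no part of the job. What is shaped like the culture_dish but orange or yellow is not meant.

How it is judged:
By the outcome, as a careful person would: the job done as asked, in the order asked, and still so for the second after the job is handed in, with the robot touching nothing.
It also fails if it takes over 45 s, if anything falls off the work surface, if the arm or the gripper's body presses on something with over 40 N, if the wrist force passes 120 N, or if a joint passes its speed limit or range.

## Robot

A 6-joint arm with a two-finger parallel gripper is mounted at the origin on a cart in front of the work surface, level with it; the furniture and walls round the work are solid. World frame = base frame: x ahead of the robot, y to its left, z up, the work surface at z = 0. Lengths are in m, angles in rad, forces in N, time in s.
With the tool pointing down it reaches from about 0.35 to 0.975 m from the base axis. Payload 17.4 kg.
Tool frame: the origin (TCP) lies on the front face of the gripper's body, between the roots of the fingers; the fingertips stand 73 mm ahead of it and the grasp point (between the pads) lies 54 mm ahead of it; z points along the fingers, y is the line along which they close (so a half turn about z gives the same grasp; the last joint's range is limited). The gripper opens to 85 mm and grips with 20 to 120 N. Pads are 22 mm wide; open, the fingers measure 114 mm over their backs; the gripper's body (76 mm by 85 mm) begins 54 mm behind the grasp point. The pads swing forward as they close: fully open they stand 13 mm farther back than shut.
Start: joints at [1.187, 0.116, 1.442, -0, 1.584, -0.038], TCP at [0.229, 0.635, 0.304] pointing down, gripper open.
Joint ranges: [-2.83, 2.83], [-0.83, 2.19], [0.07, 2.5], [-1.14, 4.28], [0.01, 3], [-2.97, 2.97]. Speed limits (rad/s): [1.89, 1.89, 2.22, 3.14, 3.14, 3.14].

## Interface

Orientations are given as a unit quaternion [w, x, y, z].
In Python, from plant import bot, eyes gives the robot as it stands.
- The arm moves only by the tool apply_moves, never from a script. Its argument "rows" is a list of rows, each an object with "translation": the shift along the tool's x, y, z in cm, a list of three; "delta_rot": the turn, a rotation vector about the tool's x, y, z in rad, a list of three; "gripper": the gripper command: -1 is fully open, 1 is shut, values between are in proportion. A call has exactly 8 rows; each row shifts and turns the commanded pose from where the row before left it, along the tool's axes as they then stand; what a row does not reach is not made up. A row lasts 1/12 s, in which the tool goes at most 41.7 mm and 7.16 degrees, less where a joint would pass 70% of its speed; a pose out of reach is approached as far as the arm can. A call is refused whole if a number of a shift passes 4.17 or a number of a turn 0.125, either way. A call with a gripper value outside its range is refused whole. The fingers move at their own pace and stop on an object; "squeeze" is the grip in N (left out, the last holds). Time passes only in rows, so rows that do not move let the fingers close, or fill a call up. It gives the time, the measured TCP pose, the force, the opening and the grip force at its end, in the units of the state.
- bot.sense(): the state, without advancing time (a new reading comes with each control period).
- eyes.grab_frame(name): name is "side" or "top"; returns a dict with "frame" (480x640x3 uint8, blue, green, red), "mtx" (3x3 intrinsics, pixels), "camera_from_world" (4x4, takes a point from world to camera coordinates). Camera axes: x right, y down, z forward; pixel columns grow to the right and rows downward; lengths in m; the calibration is good to about 2 mm. A picture is of the moment at which its call begins. There is no depth.
- bot.hand_in(): hands the job in; it is judged then, once.
The state is a dict: "t": time; "joints": joint angles; "qd": joint speeds; "joint_efforts": joint torques, N m; "eef_pos": TCP position; "tcp_rot": TCP orientation; "force": force on the tool from outside, world axes, zero at the start; "wrist_torque": the same for the moment, N m; "finger_gap": opening from 0.0 (shut) to 1.0 (fully open); "grip_force": force on a finger pad.
Only numpy, scipy, OpenCV 4.12 (cv2) and the standard library are available. Lean on these libraries where they do the work, as an engineer would, in place of code of your own. Each camera call takes 0.05 s, during which the arm holds its last target. There are 200 camera calls.

## Working session

There is one attempt and no reset: what is moved stays moved. The work goes in short steps, Python scripts to look and compute and a tool call to move; the robot and the scene stay as the last step left them, time stands still between calls to the robot, and variables do not carry over. Pictures are saved under pics/ and viewed, at most 10 in all, crops included, and the job is handed in when it is done.

Besides the shell and the picture viewer there is one more tool, called after "Emit:" in YAML: its name, and indented under it one key for each argument. apply_moves: Moves the arm, as the interface text tells. Its arguments: {"type":"object","properties":{"rows":{"type":"array"},"squeeze":{"type":"number"}},"required":["rows"]}

```bash
mkdir -p pics; python3 - <<'E'
from plant import bot, eyes
import cv2
for n in("top","side"):
    d=eyes.grab_frame(n); cv2.imwrite(f"pics/{n}0.png",d["frame"]); print(n,d["mtx"].tolist(),d["camera_from_world"].round(4).tolist())
print(bot.sense())
E
```

```text
top [[618.6196502181095, 0.0, 327.4460280237189], [0.0, 618.6196502181095, 239.44160871427835], [0.0, 0.0, 1.0]] [[0.0007, -0.9992, -0.0387, 0.3887], [-0.9916, 0.0043, -0.1289, 0.4194], [0.129, 0.0385, -0.9909, 0.9179], [0.0, 0.0, 0.0, 1.0]]
side [[569.6174785132506, 0.0, 323.5639688849547], [0.0, 569.6174785132506, 241.68185006070036], [0.0, 0.0, 1.0]] [[-0.9982, 0.0576, -0.0178, 0.3937], [0.0374, 0.3597, -0.9323, -0.1089], [-0.0473, -0.9313, -0.3612, 1.4013], [0.0, 0.0, 0.0, 1.0]]
{'t': 0.1, 'joints': array([ 1.18720926e+00,  1.16425500e-01,  1.44218320e+00, -7.38858294e-06,
        1.58399968e+00, -3.77896259e-02]), 'qd': array([-0.00064823, -0.00230464, -0.00186021, -0.00153734,  0.00139054,
        0.00119068]), 'joint_efforts': array([ 1.75210524e-03, -7.33645105e+01, -6.33798051e+01,  1.12162566e-04,
        5.14835090e-03, -1.09607115e-04]), 'eef_pos': array([0.22875784, 0.63495645, 0.30325388]), 'tcp_rot': array([-1.02599329e-04,  1.72038593e-01,  9.85090079e-01, -4.97408474e-04]), 'force': array([-0.74472025,  0.07752005,  0.00176297]), 'wrist_torque': array([ 0.0561928 , -0.03828722, -0.01578803]), 'grip_force': 0.0, 'finger_gap': 1.004702781656139}
```

View pics/top0.png

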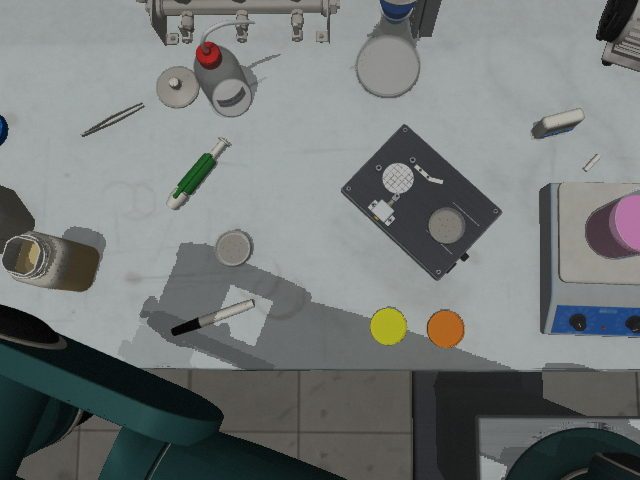

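View pics/side0.png

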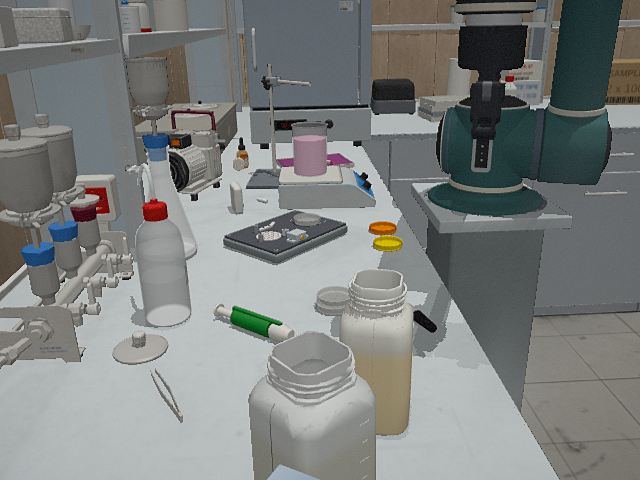

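The top view shows the stage: corners at about (405,125), (502,211), (438,279) and (342,188). The dish is at about (447,225), the nest window at (398,179) and the plunger at (382,211). The spare stack is at (234,247), well clear of the stage.

```bash
cat > h.py <<'E'
import numpy as np, cv2
from plant import bot, eyes
def ray(d,px,z):
    T=d["camera_from_world"];R=T[:3,:3];c=-R.T@T[:3,3]
    v=R.T@np.linalg.inv(d["mtx"])@np.array([px[0],px[1],1.])
    return c+v*(z-c[2])/v[2]
def pix(d,p):
    q=d["mtx"]@(d["camera_from_world"]@np.array([*p,1.]))[:3];return q[:2]/q[2]
E
python3 - <<'E'
from h import *
d=eyes.grab_frame("top");f=d["frame"];g=cv2.cvtColor(f,cv2.COLOR_BGR2GRAY)
m=((g<95)*255).astype(np.uint8);m[:, :335]=0;m[:,510:]=0;m[:115]=0;m[285:]=0
m=cv2.morphologyEx(m,cv2.MORPH_OPEN,np.ones((3,3)))
cs,_=cv2.findContours(m,cv2.RETR_EXTERNAL,cv2.CHAIN_APPROX_NONE);c=max(cs,key=cv2.contourArea)
P=np.array([ray(d,p[0],.025)[:2] for p in c])*1000
r=cv2.minAreaRect(P.astype(np.float32));print("rect",r,cv2.boxPoints(r).round(1).tolist())
print("img",cv2.boxPoints(cv2.minAreaRect(c)).round(1).tolist())
w=((g>150)*255).astype(np.uint8);
for nm,(x,y),rad in(("win",(398,179),22),("dish",(447,225),27)):
    mm=np.zeros_like(g);cv2.circle(mm,(x,y),rad,255,-1)
    t=cv2.morphologyEx(((g>90)*255).astype(np.uint8)&mm,cv2.MORPH_OPEN,np.ones((7,7)))
    cs,_=cv2.findContours(t,cv2.RETR_EXTERNAL,cv2.CHAIN_APPROX_NONE);k=max(cs,key=cv2.contourArea)
    z=.025 if nm=="win" else .031
    (u,v),a=cv2.minEnclosingCircle(k);e=cv2.fitEllipse(k);print(nm,(u,v,a),e,ray(d,(u,v),z),ray(d,e[0],z))
cv2.imwrite("pics/crop.png",cv2.resize(f[115:290,330:515],None,fx=4.2,fy=3.4 if 0 else 3.4,interpolation=cv2.INTER_CUBIC)[:, :800])
E
```

```text
rect ((478.6903076171875, 240.5810546875), (216.9456024169922, 150.33538818359375), 46.24228286743164) [[349.3999938964844, 214.1999969482422], [458.0, 110.19999694824219], [608.0, 266.8999938964844], [499.3999938964844, 370.8999938964844]]
img [[338.8999938964844, 190.5], [404.20001220703125, 120.30000305175781], [506.6000061035156, 215.5], [441.29998779296875, 285.70001220703125]]
win (397.5, 178.0, 15.692455291748047) ((397.5610656738281, 177.73789978027344), (29.831645965576172, 30.35184669494629), 116.93546295166016) [0.51812426 0.27842995 0.025     ] [0.51854361 0.27832867 0.025     ]
dish (445.5, 226.0, 17.755380630493164) ((445.19317626953125, 226.1024932861328), (32.028564453125, 34.04714584350586), 130.1951141357422) [0.4406701  0.20633844 0.031     ] [0.44051304 0.20681124 0.031     ]
```

View pics/crop.png

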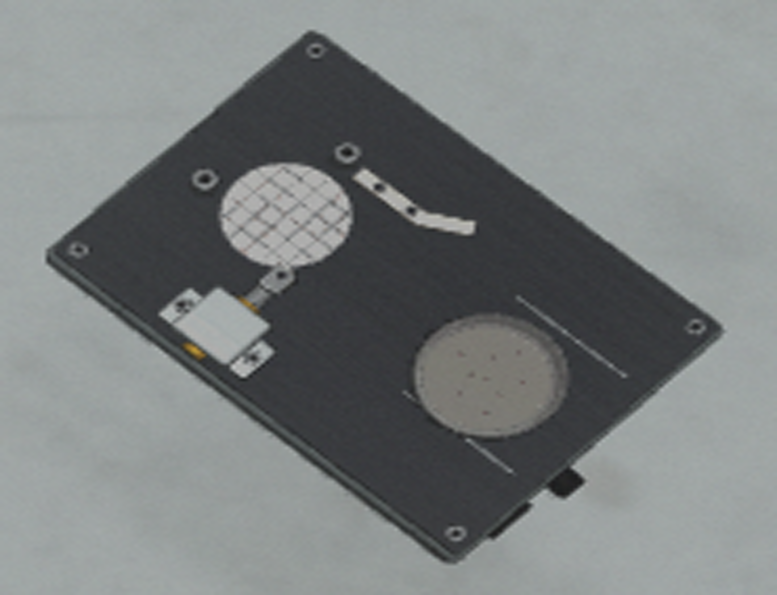

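The crop shows, in full-image pixels, the window at (398,178), the front post top at (378.6,167.4) and the side post top at (412.6,159.7). The corner screws are at (405,129.7), (348.6,188.5), (495.7,211.2) and (438.6,271.8), and the dish's outer outline is centred near (447,225). I'll fit the stage pose to these.

```bash
python3 - <<'E'
from h import *
d=eyes.grab_frame("top");W=lambda u,v,z:ray(d,(u,v),z)[:2]*1000
sc=[W(405,129.7,.025),W(348.6,188.5,.025),W(495.7,211.2,.025),W(438.6,271.8,.025)]
a=(sc[0]+sc[1]-sc[2]-sc[3])/2;b=(sc[1]+sc[3]-sc[0]-sc[2])/2
print("spacing",np.linalg.norm(a),np.linalg.norm(b),np.degrees(np.arctan2(a[1],a[0])),np.degrees(np.arctan2(b[1],b[0])),np.mean(sc,0))
M=np.array([[0,0],[50,0],[81.5,11.5],[51.8,-33.5]]);Q=np.array([np.mean(sc,0),W(397.8,178,.025),W(378.6,167.4,.0405),W(412.6,159.7,.0405)])
A=np.arctan2(a[1],a[0]);B=np.arctan2(b[1],b[0])-np.pi/2
from scipy.spatial.transform import Rotation
R,_=Rotation.align_vectors(np.c_[Q-Q.mean(0),np.zeros(4)],np.c_[M-M.mean(0),np.zeros(4)])
print("fit yaw",np.degrees(R.as_rotvec()[2]))
th=(A+B)/2
r=np.array([[np.cos(th),-np.sin(th)],[np.sin(th),np.cos(th)]])
o=(Q-M@r.T);print("yaw",np.degrees(th),"origins",o.round(1).tolist());o=o.mean(0)
for z in(.025,.031,.037):print("dish in stage",z,(r.T@(W(446.9,225.3,z)-o)).round(1),(r.T@(W(445.5,226,z)-o)).round(1))
print("dish world",W(446.9,225.3,.033),"stage o",o)
s=bot.sense();print(Rotation.from_quat(s["tcp_rot"],scalar_first=True).as_matrix().round(3))
E
```

```text
spacing 190.47723928640934 130.0458971632522 46.298021970353574 136.31572625361858 [483.25964108 241.49090642]
fit yaw 46.2010231347616
yaw 46.30687411198607 origins [[483.3, 241.5], [483.6, 241.8], [483.6, 241.7], [483.3, 241.6]]
dish in stage 0.025 [-55.9   2.9] [-55.1   5.2]
dish in stage 0.031 [-55.9   4.2] [-55.1   6.5]
dish in stage 0.037 [-55.8   5.5] [-55.    7.8]
dish world [441.44338609 204.48287985] stage o [483.42011422 241.64689958]
[[-0.941  0.339 -0.   ]
 [ 0.339  0.941 -0.001]
 [ 0.    -0.001 -1.   ]]
```

Every reference agrees to within 0.3 mm: stage yaw 46.3°, origin (483.4, 241.6) mm, dish at stage (-55.5, ~4.5) mm. I'll part-close the fingers into a cradle of about 17 mm and push the dish from behind along stage x. First I move over the start point.

Emit:
apply_moves:
  rows:
    - {"translation": [-2, -2.4, 0], "delta_rot": [0, 0, 0], "gripper": 0.6}
    - {"translation": [-2, -2.4, 0], "delta_rot": [0, 0, 0], "gripper": 0.6}
    - {"translation": [-2, -2.4, 0], "delta_rot": [0, 0, 0], "gripper": 0.6}
    - {"translation": [-2, -2.4, 0], "delta_rot": [0, 0, 0], "gripper": 0.6}
    - {"translation": [-2, -2.4, 0], "delta_rot": [0, 0, 0], "gripper": 0.6}
    - {"translation": [-2, -2.4, 0], "delta_rot": [0, 0, 0], "gripper": 0.6}
    - {"translation": [-2, -2.4, 0], "delta_rot": [0, 0, 0], "gripper": 0.6}
    - {"translation": [-2, -2.4, 0], "delta_rot": [0, 0, 0], "gripper": 0.6}
  squeeze: 20

```text
t: 0.87
eef_pos: [0.3144, 0.3987, 0.3038]
tcp_rot: [0.0, 0.172, 0.985, -0.0]
force: [-0.7, -0.1, 0.6]
finger_gap: 0.202
grip_force: 0.0
```

Emit:
apply_moves:
  rows:
    - {"translation": [-2, -2.4, 0], "delta_rot": [0, 0, 0], "gripper": 0.6}
    - {"translation": [-2, -2.4, 0], "delta_rot": [0, 0, 0], "gripper": 0.6}
    - {"translation": [-2, -2.4, 0], "delta_rot": [0, 0, 0], "gripper": 0.6}
    - {"translation": [-2, -2.4, 0], "delta_rot": [0, 0, 0], "gripper": 0.6}
    - {"translation": [-2, -2.4, 0], "delta_rot": [0, 0, 0], "gripper": 0.6}
    - {"translation": [-2, -2.4, 0], "delta_rot": [0, 0, 0], "gripper": 0.6}
    - {"translation": [-2, -2.4, 0], "delta_rot": [0, 0, 0], "gripper": 0.6}
    - {"translation": [-2, -2.4, 0], "delta_rot": [0, 0, 0], "gripper": 0.6}

```text
t: 1.53
eef_pos: [0.3998, 0.1638, 0.304]
tcp_rot: [0.0, 0.172, 0.985, 0.0]
force: [0.5, 0.7, -0.3]
finger_gap: 0.201
grip_force: 0.0
```

Emit:
apply_moves:
  rows:
    - {"translation": [0, 0, 1.3], "delta_rot": [0, 0, -0.115], "gripper": 0.6}
    - {"translation": [0, 0, 1.3], "delta_rot": [0, 0, -0.115], "gripper": 0.6}
    - {"translation": [0, 0, 1.3], "delta_rot": [0, 0, -0.115], "gripper": 0.6}
    - {"translation": [0, 0, 1.3], "delta_rot": [0, 0, -0.115], "gripper": 0.6}
    - {"translation": [0, 0, 1.3], "delta_rot": [0, 0, -0.115], "gripper": 0.6}
    - {"translation": [0, 0, 1.3], "delta_rot": [0, 0, -0.115], "gripper": 0.6}
    - {"translation": [0, 0, 1.3], "delta_rot": [0, 0, -0.115], "gripper": 0.6}
    - {"translation": [0, 0, 1.3], "delta_rot": [0, 0, -0.115], "gripper": 0.6}

```text
t: 2.2
eef_pos: [0.3996, 0.1652, 0.1993]
tcp_rot: [0.0, -0.286, 0.958, -0.0]
force: [0.1, -0.3, -0.5]
finger_gap: 0.199
grip_force: 0.0
```

```bash
cat >> h.py <<'E'
from scipy.spatial.transform import Rotation
th=np.radians(46.3);r=np.array([[np.cos(th),-np.sin(th)],[np.sin(th),np.cos(th)]]);o=np.array([483.4,241.6])
def st():
    s=bot.sense();m=Rotation.from_quat(s["tcp_rot"],scalar_first=True).as_matrix()
    print("t",s["t"],"stage xy",(r.T@(s["eef_pos"][:2]*1000-o)).round(1),"z",round(s["eef_pos"][2]*1000,1),"yaw err",np.degrees(np.arctan2(m[1,1],m[0,1])).round(2)-136.3,"tilt",m[:2,2].round(4),"gap",s["finger_gap"],"F",r.T@s["force"][:2],s["force"][2],s["joints"].round(2))
E
python3 -c "
from h import *
st()
d=eyes.grab_frame('side');cv2.imwrite('pics/s1.png',cv2.resize(d['frame'][90:290,180:400],None,fx=3,fy=3))"
```

```text
t 2.2 stage xy [-113.1    7.8] z 199.3 yaw err -13.080000000000013 tilt [ 0.0001 -0.    ] gap 0.19858094316292124 F [-0.08904538 -0.28551752] -0.4750845737431142 [ 0.33 -0.39  2.07 -0.    1.47 -1.82]
```

View pics/s1.png

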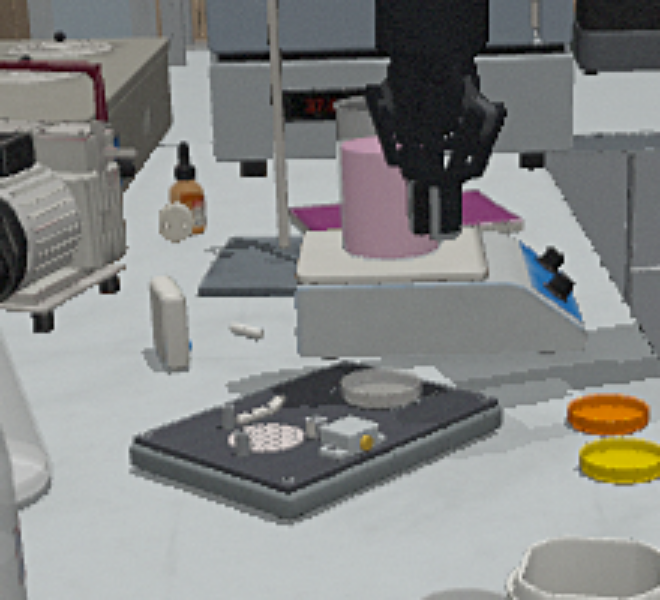

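The fingers hang parallel behind the dish, tips near full-image (325,169), and nothing is in the way. I'll finish the turn and go lower.

Emit:
apply_moves:
  rows:
    - {"translation": [0, 0, 1], "delta_rot": [0, 0, -0.114], "gripper": 0.6}
    - {"translation": [0, 0, 1], "delta_rot": [0, 0, -0.114], "gripper": 0.6}
    - {"translation": [-0.2, -0.15, 1], "delta_rot": [0, 0, 0], "gripper": 0.6}
    - {"translation": [-0.2, -0.15, 1], "delta_rot": [0, 0, 0], "gripper": 0.6}
    - {"translation": [0, 0, 1], "delta_rot": [0, 0, 0], "gripper": 0.6}
    - {"translation": [0, 0, 1], "delta_rot": [0, 0, 0], "gripper": 0.6}
    - {"translation": [0, 0, 1], "delta_rot": [0, 0, 0], "gripper": 0.6}
    - {"translation": [0, 0, 0.5], "delta_rot": [0, 0, 0], "gripper": 0.6}

```text
t: 2.92
eef_pos: [0.4042, 0.166, 0.1233]
tcp_rot: [-0.001, -0.39, 0.921, 0.0]
force: [0.6, -0.1, 0.2]
finger_gap: 0.201
grip_force: 0.0
```

```bash
python3 -c "
from h import *
st()
d=eyes.grab_frame('side');cv2.imwrite('pics/s2.png',cv2.resize(d['frame'][130:270,220:380],None,fx=4,fy=4))
p=bot.sense()['eef_pos']
for k in (.06,.066,.073,.08):print(k,((pix(d,p-[0,0,k])-[220,130])*4).round(0))"
```

```text
t 2.9167 stage xy [-109.4    5. ] z 123.3 yaw err -0.4200000000000159 tilt [-0.0014 -0.0005] gap 0.20077216635231157 F [ 0.39048198 -0.52187337] 0.17783956079048607 [ 0.33 -0.32  2.14 -0.    1.32 -2.04]
0.06 [412. 271.]
0.066 [412. 282.]
0.073 [412. 295.]
0.08 [413. 308.]
```

View pics/s2.png

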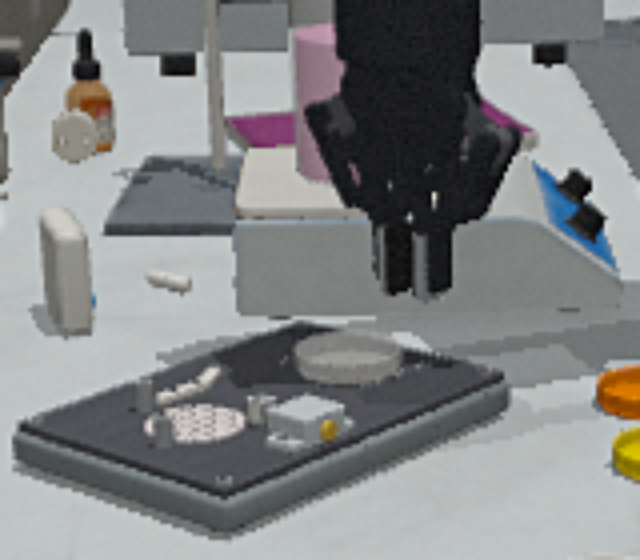

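The fingertips end at crop row 295, which matches 73 mm ahead of the TCP, so at TCP z = 103 mm they will be about 5 mm above the plate. Descending behind the dish.

Emit:
apply_moves:
  rows:
    - {"translation": [0, 0, 0.5], "delta_rot": [0, 0, 0], "gripper": 0.6}
    - {"translation": [0, 0, 0.4], "delta_rot": [0, 0, 0], "gripper": 0.6}
    - {"translation": [0, 0, 0.3], "delta_rot": [0, 0, 0], "gripper": 0.6}
    - {"translation": [0, 0, 0.2], "delta_rot": [0, 0, 0], "gripper": 0.6}
    - {"translation": [0, 0, 0.2], "delta_rot": [0, 0, 0], "gripper": 0.6}
    - {"translation": [0, 0, 0], "delta_rot": [0, 0, 0], "gripper": 0.6}
    - {"translation": [0, 0, 0], "delta_rot": [0, 0, 0], "gripper": 0.6}
    - {"translation": [0, 0, 0], "delta_rot": [0, 0, 0], "gripper": 0.6}

```text
t: 3.63
eef_pos: [0.4047, 0.1661, 0.1091]
tcp_rot: [0.0, -0.39, 0.921, -0.0]
force: [-0.1, -0.1, 0.4]
finger_gap: 0.201
grip_force: 0.0
```

```bash
python3 -c "
from h import *
st()"
```

```text
t 3.6333 stage xy [-108.9    4.7] z 109.1 yaw err -0.3400000000000034 tilt [0.0003 0.0001] gap 0.20104870532968644 F [-0.14654896 -0.06185872] 0.42028613818753713 [ 0.33 -0.3   2.15 -0.    1.29 -2.04]
```

Emit:
apply_moves:
  rows:
    - {"translation": [0, 0, 0.3], "delta_rot": [0, 0, -0.006], "gripper": 0.6}
    - {"translation": [0, 0, 0.2], "delta_rot": [0, 0, 0], "gripper": 0.6}
    - {"translation": [-0.4, 0, 0], "delta_rot": [0, 0, 0], "gripper": 0.6}
    - {"translation": [-0.4, 0, 0], "delta_rot": [0, 0, 0], "gripper": 0.6}
    - {"translation": [-0.3, 0, 0], "delta_rot": [0, 0, 0], "gripper": 0.6}
    - {"translation": [-0.3, 0, 0], "delta_rot": [0, 0, 0], "gripper": 0.6}
    - {"translation": [-0.3, 0, 0], "delta_rot": [0, 0, 0], "gripper": 0.6}
    - {"translation": [-0.3, 0, 0], "delta_rot": [0, 0, 0], "gripper": 0.6}

```text
t: 4.3
eef_pos: [0.4187, 0.1808, 0.1039]
tcp_rot: [-0.0, -0.393, 0.919, -0.0]
force: [-1.3, -1.1, -0.4]
finger_gap: 0.197
grip_force: 0.1
```

Emit:
apply_moves:
  rows:
    - {"translation": [-0.3, -0.05, 0], "delta_rot": [0, 0, 0], "gripper": 0.6}
    - {"translation": [-0.3, -0.05, 0], "delta_rot": [0, 0, 0], "gripper": 0.6}
    - {"translation": [-0.3, -0.05, 0], "delta_rot": [0, 0, 0], "gripper": 0.6}
    - {"translation": [-0.3, -0.05, 0], "delta_rot": [0, 0, 0], "gripper": 0.6}
    - {"translation": [-0.3, -0.05, 0], "delta_rot": [0, 0, 0], "gripper": 0.6}
    - {"translation": [-0.3, -0.05, 0], "delta_rot": [0, 0, 0], "gripper": 0.6}
    - {"translation": [-0.3, -0.05, 0], "delta_rot": [0, 0, 0], "gripper": 0.6}
    - {"translation": [-0.3, -0.05, 0], "delta_rot": [0, 0, 0], "gripper": 0.6}

```text
t: 4.97
eef_pos: [0.4382, 0.1953, 0.1039]
tcp_rot: [-0.0, -0.393, 0.919, -0.0]
force: [-0.7, -0.7, 0.1]
finger_gap: 0.199
grip_force: 0.1
```

```bash
python3 -c "
from h import *
st()
d=eyes.grab_frame('top');cv2.imwrite('pics/t2.png',cv2.resize(d['frame'][115:290,330:515],None,fx=3.4,fy=3.4))
d=eyes.grab_frame('side');cv2.imwrite('pics/s3.png',cv2.resize(d['frame'][170:270,220:360],None,fx=5,fy=5))"
```

```text
t 4.9667 stage xy [-64.7   0.7] z 103.9 yaw err 0.009999999999990905 tilt [-0. -0.] gap 0.19925466236921824 F [-0.97059587  0.05666632] 0.05157403214222682 [ 0.37 -0.19  2.07 -0.    1.26 -2.01]
```

View pics/s3.png

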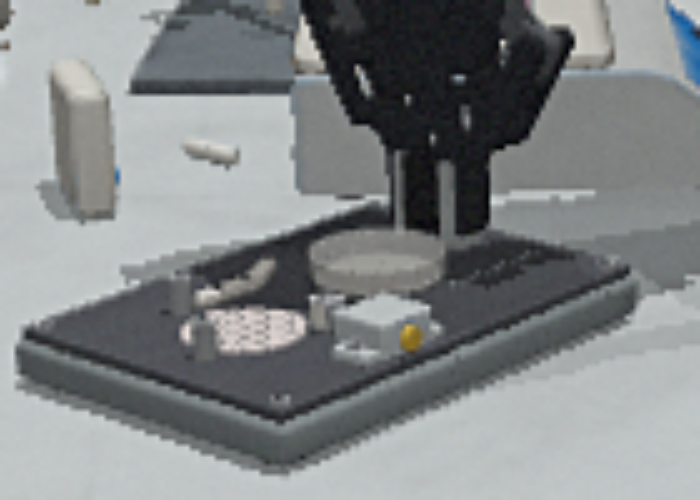

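The dish lies flat in the cradle at about crop (378,262), with the plunger block (380,320) and window still ahead. The push costs about 1 N. Carrying on to the roller.

Emit:
apply_moves:
  rows:
    - {"translation": [-0.3, -0.05, 0], "delta_rot": [0, 0, 0], "gripper": 0.6}
    - {"translation": [-0.3, -0.05, 0], "delta_rot": [0, 0, 0], "gripper": 0.6}
    - {"translation": [-0.3, 0, 0], "delta_rot": [0, 0, 0], "gripper": 0.6}
    - {"translation": [-0.3, 0, 0], "delta_rot": [0, 0, 0], "gripper": 0.6}
    - {"translation": [-0.3, 0, 0], "delta_rot": [0, 0, 0], "gripper": 0.6}
    - {"translation": [-0.3, 0, 0], "delta_rot": [0, 0, 0], "gripper": 0.6}
    - {"translation": [-0.3, 0, 0], "delta_rot": [0, 0, 0], "gripper": 0.6}
    - {"translation": [-0.3, 0, 0], "delta_rot": [0, 0, 0], "gripper": 0.6}

```text
t: 5.73
eef_pos: [0.4554, 0.212, 0.1039]
tcp_rot: [-0.0, -0.393, 0.919, 0.0]
force: [-0.5, -0.5, -1.4]
finger_gap: 0.201
grip_force: 0.1
```

Emit:
apply_moves:
  rows:
    - {"translation": [-0.2, 0, 0], "delta_rot": [0, 0, 0], "gripper": 0.6}
    - {"translation": [-0.2, 0, 0], "delta_rot": [0, 0, 0], "gripper": 0.6}
    - {"translation": [-0.2, 0, 0], "delta_rot": [0, 0, 0], "gripper": 0.6}
    - {"translation": [-0.2, 0, 0], "delta_rot": [0, 0, 0], "gripper": 0.6}
    - {"translation": [-0.2, 0, 0], "delta_rot": [0, 0, 0], "gripper": 0.6}
    - {"translation": [-0.2, 0, 0], "delta_rot": [0, 0, 0], "gripper": 0.6}
    - {"translation": [-0.2, 0, 0], "delta_rot": [0, 0, 0], "gripper": 0.6}
    - {"translation": [-0.2, 0, 0], "delta_rot": [0, 0, 0], "gripper": 0.6}

```text
t: 6.4
eef_pos: [0.466, 0.2234, 0.1037]
tcp_rot: [-0.001, -0.393, 0.919, -0.0]
force: [-5.1, -2.8, 1.2]
finger_gap: 0.202
grip_force: 2.8
```

```bash
python3 -c "
from h import *
st()
d=eyes.grab_frame('side');cv2.imwrite('pics/s4.png',cv2.resize(d['frame'][170:270,220:360],None,fx=5,fy=5))"
```

```text
t 6.4 stage xy [-25.2  -0. ] z 103.7 yaw err 0.009999999999990905 tilt [-0.0013 -0.0006] gap 0.20221388973794036 F [-5.53289732  1.78947675] 1.192323228098914 [ 0.4  -0.1   1.99 -0.    1.25 -1.98]
```

View pics/s4.png

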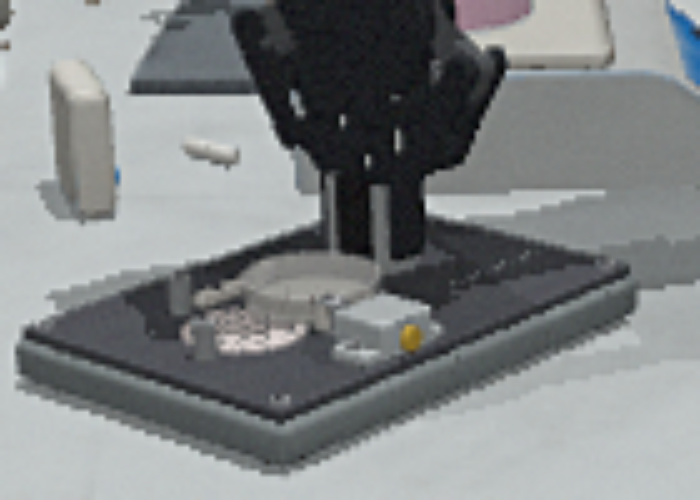

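The dish now touches the roller at about crop (320,310). It lies flat inside the guide, and the push is 5.5 N. I'll go on slowly with a slight +y ease, since the load leans on the left finger.

Emit:
apply_moves:
  rows:
    - {"translation": [-0.15, 0.02, 0], "delta_rot": [0, 0, 0], "gripper": 0.6}
    - {"translation": [-0.15, 0.02, 0], "delta_rot": [0, 0, 0], "gripper": 0.6}
    - {"translation": [-0.15, 0.01, 0], "delta_rot": [0, 0, 0], "gripper": 0.6}
    - {"translation": [-0.15, 0, 0], "delta_rot": [0, 0, 0], "gripper": 0.6}
    - {"translation": [-0.15, 0, 0], "delta_rot": [0, 0, 0], "gripper": 0.6}
    - {"translation": [-0.15, 0, 0], "delta_rot": [0, 0, 0], "gripper": 0.6}
    - {"translation": [-0.15, 0, 0], "delta_rot": [0, 0, 0], "gripper": 0.6}
    - {"translation": [0, 0, 0], "delta_rot": [0, 0, 0], "gripper": 0.6}

```text
t: 7.12
eef_pos: [0.4731, 0.2314, 0.1038]
tcp_rot: [-0.0, -0.393, 0.919, 0.0]
force: [-4.2, -1.3, 1.1]
finger_gap: 0.201
grip_force: 1.7
```

```bash
python3 -c "
from h import *
st()"
```

```text
t 7.1167 stage xy [-14.5   0.4] z 103.8 yaw err 0.009999999999990905 tilt [-0.0006 -0.0002] gap 0.2010605637064096 F [-3.86442545  2.09140075] 1.1095929069971646 [ 0.41 -0.08  1.97  0.    1.25 -1.97]
```

Emit:
apply_moves:
  rows:
    - {"translation": [-0.15, 0.01, 0], "delta_rot": [0, 0, 0], "gripper": 0.6}
    - {"translation": [-0.15, 0.01, 0], "delta_rot": [0, 0, 0], "gripper": 0.6}
    - {"translation": [-0.15, 0, 0], "delta_rot": [0, 0, 0], "gripper": 0.6}
    - {"translation": [-0.15, 0, 0], "delta_rot": [0, 0, 0], "gripper": 0.6}
    - {"translation": [-0.15, 0, 0], "delta_rot": [0, 0, 0], "gripper": 0.6}
    - {"translation": [-0.15, 0, 0], "delta_rot": [0, 0, 0], "gripper": 0.6}
    - {"translation": [-0.15, 0, 0], "delta_rot": [0, 0, 0], "gripper": 0.6}
    - {"translation": [-0.15, 0, 0], "delta_rot": [0, 0, 0], "gripper": 0.6}

```text
t: 7.78
eef_pos: [0.4815, 0.2403, 0.1039]
tcp_rot: [0.0, -0.393, 0.919, 0.0]
force: [-4.2, -0.8, 0.2]
finger_gap: 0.198
grip_force: 1.5
```

```bash
python3 -c "
from h import *
st()
d=eyes.grab_frame('side');cv2.imwrite('pics/s5.png',cv2.resize(d['frame'][170:270,220:360],None,fx=5,fy=5))"
```

```text
t 7.7833 stage xy [-2.3  0.5] z 103.9 yaw err 0.009999999999990905 tilt [0.0001 0.0001] gap 0.1980737325262282 F [-3.5050208   2.44280877] 0.2264749980724051 [ 0.42 -0.05  1.95  0.    1.24 -1.96]
```

View pics/s5.png

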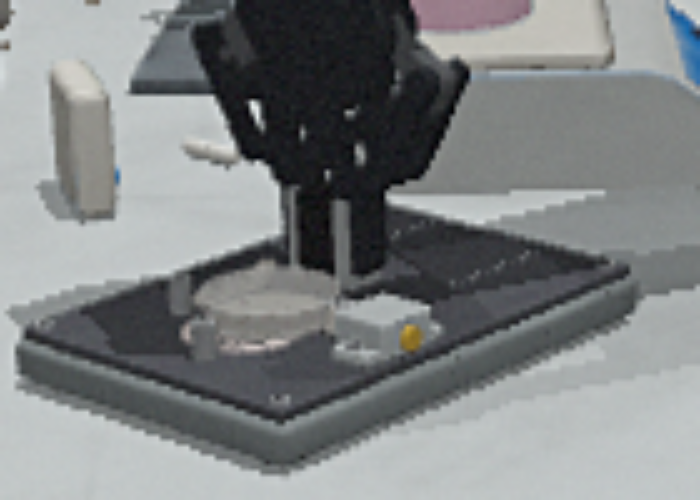

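The dish is flat and mostly over the window, between the posts and the roller, with crop centre near (265,300). The push is about 4 N. Continuing in small steps.

Emit:
apply_moves:
  rows:
    - {"translation": [-0.1, 0, 0], "delta_rot": [0, 0, 0], "gripper": 0.6}
    - {"translation": [-0.1, 0, 0], "delta_rot": [0, 0, 0], "gripper": 0.6}
    - {"translation": [-0.1, 0, 0], "delta_rot": [0, 0, 0], "gripper": 0.6}
    - {"translation": [-0.1, 0, 0], "delta_rot": [0, 0, 0], "gripper": 0.6}
    - {"translation": [-0.1, 0, 0], "delta_rot": [0, 0, 0], "gripper": 0.6}
    - {"translation": [-0.1, 0, 0], "delta_rot": [0, 0, 0], "gripper": 0.6}
    - {"translation": [-0.1, 0, 0], "delta_rot": [0, 0, 0], "gripper": 0.6}
    - {"translation": [0, 0, 0], "delta_rot": [0, 0, 0], "gripper": 0.6}

```text
t: 8.5
eef_pos: [0.4865, 0.2453, 0.1041]
tcp_rot: [0.0, -0.393, 0.919, -0.0]
force: [0.5, -0.2, -0.8]
finger_gap: 0.2
grip_force: 0.0
```

```bash
python3 -c "
from h import *
st()
d=eyes.grab_frame('side');cv2.imwrite('pics/s6.png',cv2.resize(d['frame'][190:260,230:330],None,fx=7,fy=7,interpolation=cv2.INTER_CUBIC))"
```

```text
t 8.5 stage xy [4.9 0.3] z 104.1 yaw err 0.0 tilt [0.0009 0.0002] gap 0.19966018456161785 F [ 0.26150892 -0.50360797] -0.8065277825998926 [ 0.42 -0.04  1.93 -0.    1.24 -1.96]
```

View pics/s6.png

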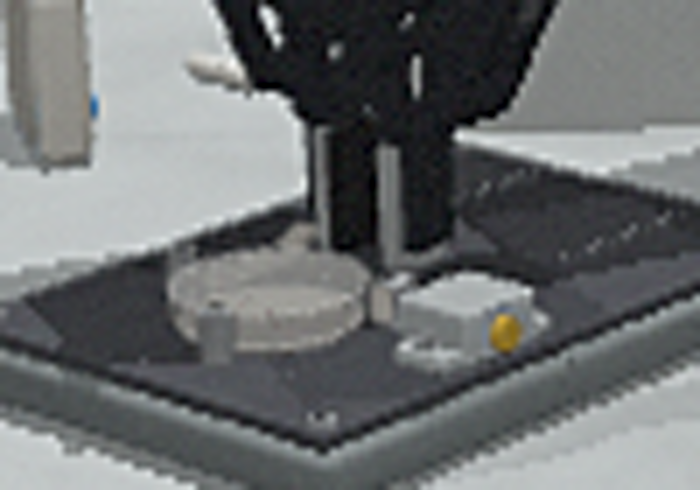

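The contact force has gone to zero and the dish has jumped ahead of the fingers. It sits against the posts at crop (215,330) and (180,260), with the roller behind it at (380,300). Backing off, then up.

Emit:
apply_moves:
  rows:
    - {"translation": [0.5, 0, 0], "delta_rot": [0, 0, 0], "gripper": 0.6}
    - {"translation": [0.8, 0, 0], "delta_rot": [0, 0, 0], "gripper": 0.6}
    - {"translation": [1, 0, 0], "delta_rot": [0, 0, 0], "gripper": 0.6}
    - {"translation": [1, 0, -0.5], "delta_rot": [0, 0, 0], "gripper": 0.6}
    - {"translation": [1, 0, -2], "delta_rot": [0, 0, 0], "gripper": 0.6}
    - {"translation": [2, 0, -3], "delta_rot": [0, 0, 0], "gripper": 0.6}
    - {"translation": [2.5, 0, -3], "delta_rot": [0, 0, 0], "gripper": 0.6}
    - {"translation": [2.5, 0, -3], "delta_rot": [0, 0, 0], "gripper": 0.6}

```text
t: 9.22
eef_pos: [0.4065, 0.1623, 0.2196]
tcp_rot: [-0.0, -0.393, 0.919, -0.0]
force: [0.7, 0.0, 1.7]
finger_gap: 0.2
grip_force: 0.0
```

Emit:
apply_moves:
  rows:
    - {"translation": [0, 3, -2], "delta_rot": [0, 0, 0], "gripper": 0.6}
    - {"translation": [0, 3, -2], "delta_rot": [0, 0, 0], "gripper": 0.6}
    - {"translation": [0, 3, -2], "delta_rot": [0, 0, 0], "gripper": 0.6}
    - {"translation": [0, 3, -2], "delta_rot": [0, 0, 0], "gripper": 0.6}
    - {"translation": [0, 3, 0], "delta_rot": [0, 0, 0], "gripper": 0.6}
    - {"translation": [0, 3, 0], "delta_rot": [0, 0, 0], "gripper": 0.6}
    - {"translation": [0, 2, 0], "delta_rot": [0, 0, 0], "gripper": 0.6}
    - {"translation": [0, 0, 0], "delta_rot": [0, 0, 0], "gripper": 0.6}

```text
t: 9.88
eef_pos: [0.2611, 0.3026, 0.2988]
tcp_rot: [0.0, -0.395, 0.919, 0.0]
force: [-0.1, -1.3, -0.0]
finger_gap: 0.199
grip_force: 0.0
```

```bash
python3 -c "
from h import *
st()
d=eyes.grab_frame('top');f=d['frame'].copy();s=4
a=cv2.resize(f[120:240,335:455],None,fx=s,fy=s,interpolation=cv2.INTER_CUBIC)
P=lambda x,y,z:tuple(int(round(v)) for v in (pix(d,[*(r@[x,y]+o)/1000,z])-[335,120]+.5)*s)
for z,c in((.025,(0,255,0)),(.037,(0,0,255))):
    cv2.polylines(a,[np.array([P(50+28.5*np.cos(t),28.5*np.sin(t),z) for t in np.linspace(0,6.28,60)])],True,c,1)
e=eyes.grab_frame('side')['frame'][190:260,235:325];e=cv2.resize(e,(480,373))[:480]
b=np.zeros((480,320,3),np.uint8);e=cv2.resize(e,(320,249));b[:249]=e
cv2.imwrite('pics/fin.png',np.hstack([a,b]))"
```

```text
t 9.8833 stage xy [-109.5  202.9] z 298.8 yaw err 0.1699999999999875 tilt [0.     0.0009] gap 0.1990239194656974 F [-1.01489001 -0.78315871] -0.011808994919266798 [ 0.79 -0.52  1.99  0.    1.67 -1.59]
```

View pics/fin.png

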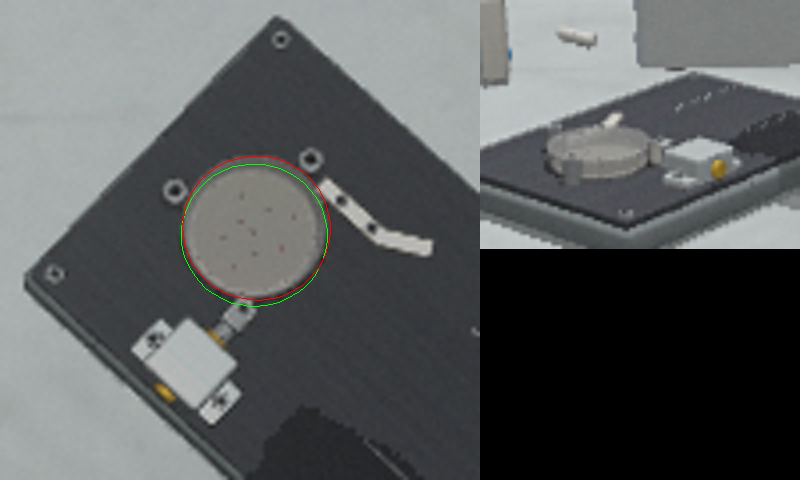

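The dish outline, centred at about (255,229), matches the predicted home rim. It touches both posts at (175,190) and (310,159), the roller holds it at (240,308), and the arm is clear. Handing in.

```bash
python3 -c "
from plant import bot
print(bot.hand_in())"
```

```text
the job is handed in; nothing more can be done
None
```

The culture dish is in its nest against both posts with the roller holding it from behind; the arm is clear, the spare dishes were left alone, and the job was handed in at about 10 s.

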